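# Mesh the beater in the spin station and hold it down

### The arm

A 6-joint arm with a two-finger parallel gripper is mounted at the origin on the work surface. World frame = base frame: x ahead of the robot, y to its left, z up, the work surface at z = 0. Lengths are in m, angles in degrees, forces in N, time in s.
With the tool pointing down it reaches from about 0.4 to 0.825 m from the base axis. Payload 7 kg.
Tool frame: the origin (TCP) lies midway between the tips of the shut fingers; the grasp point (between the pads) lies 19 mm behind it; z points along the fingers, y is the direction in which the jaws open and shut (so a half turn about z gives the same grasp; the last joint's range is limited). The gripper opens to 88 mm and grips with 3 to 60 N. Pads are 19 mm wide; open, the fingers measure 130 mm over their backs; the gripper's body (78 mm by 193 mm) begins 47 mm behind the grasp point.
Start: joints at [-56.66, 20.546, 0.682, 0, -70.136, -16.507], TCP at [0.195, -0.646, 0.227] pointing down, gripper open.
Joint ranges: [-176.03, 176.03], [-82.01, 121.73], [-58.28, 71.71], [-173.87, 95.51], [-174.79, -0.11], [-173.66, 173.66]. Speed limits (degrees/s): [136.94, 136.94, 172.46, 180, 180, 180].

### API

Orientations are given as [roll, pitch, yaw] about the fixed x, y, z axes, in that order (R = Rz(yaw) Ry(pitch) Rx(roll)).
In Python, from plant import get_state, capture, get_calibration, close_job, boxes_of, cut_out gives the robot as it stands.
- The arm moves only by the tool apply_moves, never from a script. Its argument "commands" is a list of rows, each an object with "grip": the closure, from 0 (fully open) to 1 (shut); "slide": the shift along the tool's x, y, z in m, a list of three; "roll": the turn about the tool's z in degrees. In form: [{"grip": grip, "slide": [x, y, z], "roll": roll}, ...]. A call has 1 to 5 rows; each row is the pose to reach, as a shift and turn from the pose commanded when the call began, along the tool's axes at that moment; what a row does not reach only later rows make up. A row lasts 1/8 s, in which the tool goes at most 62.5 mm and 10.7 degrees, less where a joint would pass 70% of its speed; a pose out of reach is approached as far as the arm can. A call with a gripper value outside its range is refused whole. The fingers move at their own pace and stop on an object; "grip_force" is the grip in N (left out, the last holds). Time passes only in rows, so rows that repeat a pose let the fingers close. It gives the time, the measured TCP pose, the force and the opening at its end, in the units of the state.
- get_state(): the state, without advancing time (a new reading comes with each control period).
- capture(name): name is "scene" or "top" or "wrist"; returns (picture, depth): 480x640x3 uint8, red, green, blue; 480x640 float32, m along the optical axis (not along the pixel's ray), 0 where there is no reading.
- get_calibration(name): a dict with "mtx" (3x3 intrinsics, pixels), "R" (3x3) and "t" (3): a world point X has camera coordinates R X + t. Camera axes: x right, y down, z forward; pixel columns grow to the right and rows downward; lengths in m; the calibration is good to about 2 mm. A picture is of the moment at which its call begins: read the wrist's pose just before it. get_calibration takes no time and is no camera call; for the wrist camera it gives the pose at the moment of the call.
- close_job(): hands the job in, once; it reports no verdict.
Trained networks look in the newest picture that a camera, given by its name, has taken for a name from the list of things; names that differ only in an ending like _2 or _b are one class to them, and where a whole thing is asked for, a point or a joint stands for the part that bears it (a point fixed in the world has none). Each returns a list of dicts, best first, with "score" (0 to 1); they miss things now and then, are a little off and sometimes report something else, mostly with a low value. They report only what shows in the picture. A call takes as long as a camera call. They do not tell look-alikes from the thing itself.
- boxes_of(name, camera): "position" ([x, y, z] in m, in the coordinates of the camera as it stood for that picture, good to about 4 mm: the middle of the surface that is visible of it).
- cut_out(name, camera): "mask" (480x640 bool, what is visible of it).
The state is a dict: "time_s": time; "joints": joint angles; "qd": joint speeds; "joint_torque": joint torques, N m; "tcp_pos": TCP position; "eef_rot": TCP orientation; "contact_force": force on the tool from outside, world axes, zero at the start; "moment": the same for the moment, N m; "gripper_width": finger opening in m.
Only numpy, scipy, OpenCV 4.12 (cv2) and the standard library are available. Lean on these libraries where they do the work, as an engineer would, in place of code of your own. Each camera call takes 0.05 s, during which the arm holds its last target.

### The job

At the pottery bench's air-driven spin station, first turn the yellow air-valve lever to half open (45 degrees, over the green mark). Then take the orange beater by its paddle out of the wooden stand, turn it until its four splines mesh with the slots of the steel drive socket, and slide it fully home against the spring so that its shoulder seats on the socket. Finish still gripping the beater and pressing it down, with the valve left half open and the other things on the bench left where they are.

Things in the scene. Friction and masses are not known exactly. Their poses are not given: they have to be found in the camera images.
- station: Fixed spin station: grey base plate 110 x 290 x 12 mm, long along own y, origin under its centre. At own (0, +75 mm) a blue round drive (radius 46, top at 55 mm) carries the steel socket; at own (0, -80 mm) is a brass ball valve with the yellow lever; a brass pipe (radius 10, axis 36 mm up) joins them along own y. Place and yaw vary.
- air_lever (a joint): Angle of the yellow valve lever, rad: 0 = shut (across the pipe, pointing to the station's own -x), 1.571 = fully open (along the pipe, to own -y); grows counter-clockwise from above. Half open is 0.785, at the green mark of the white dial (radius 44 mm) below; black marks: shut and open. Starts nearly shut. Friction 0.2 N m; stays where left.
- lever_axis (a point): Point on the vertical turning axis of the lever at the lever's mid height (86 mm above the bench). The lever is a level bar 14 mm wide, 16 mm tall, its end 100 mm from the axis, free all round; own -x points out along the bar.
- lever_grip (a point): Point in the middle of the lever bar, 75 mm out from its axis, turning with the lever: a good place to pinch it from above.
- socket_mouth (a point): Centre of the drive socket's top, 85 mm above the bench, z up, turning with the socket: four square steel posts 30 mm tall, 34 x 34 mm over all, leaving a cross of two open slots 10.4 mm wide along this point's x and y. Its angle is random, held by a 0.5 N m brake. The beater fits at every quarter turn.
- plunger (a joint): How far the red spring plunger (9 mm across, in the middle of the socket, its top 11 mm below the mouth when free) is pushed down, m: 0 = free; 0.012 with the beater fully home (stop at 0.015). Spring: 5 N to start, 0.5 N per mm, so 11 N at home.
- beater: Orange flat paddle beater, about 180 g, upright in one hole of the stand. Origin on its axis at the underside of its steel shoulder disc (radius 24, 6 mm thick), own z up the stem (radius 7). The paddle, 40 to 102 mm above the origin, is 66 mm wide along own x and 12 mm thick along own y. Fully home, the origin is at the socket's mouth.
- beater_grip (a point): On the paddle's solid middle rib (24 mm wide along own x, 12 mm thick along own y), 80 mm above the beater's origin and 22 mm below its top: pinch here across own y, from above.
- beater_foot (a point): Lowest point of the beater, 23 mm below its origin. Splined foot: a cross of two blades 30 mm long, 8 mm thick, along the beater's own x and y, straight for 18 mm below the shoulder, then wedge-shaped lead-ins to 22 mm and a round nose (radius 4) to 23 mm.
- stand: Fixed wooden stand, 85 x 190 mm (long along own y), top 50 mm above the bench, origin under its centre on the bench; two round holes of 35 mm at own y = -50 and +50 mm. The beater's shoulder rests on the top, so it must be lifted at least 25 mm to come free.
- disc_stirrer: Bystander in the other hole of the stand: steel rod with a toothed steel disc (radius 24) on top, 55 to 67 mm above its origin, and a black shoulder; origin under the shoulder. Leave it.
- mug: Bystander: black cup, radius 40, 85 mm tall, origin under its centre.
- glaze_jar: Bystander: blue jar with white cap, radius 34, 100 mm tall, origin under its centre.
- bowl: Bystander: white bowl, radius 75, 70 mm tall, origin under its centre.
- rolling_pin: Bystander: wooden rolling pin lying along its own y, radius 25, 320 mm long over the grips, origin at its centre.
- wood_rib: Bystander: flat dark wooden rib 50 x 100 x 7 mm, origin under its centre.
- water_pot: Bystander: terracotta cup, radius 45, 100 mm tall, origin under its centre.
There are look-alikes about, which are no part of the job. Leave any purple or turquoise look-alike of the beater alone.

How it is judged:
By the outcome, as a careful person would: the job done as asked, in the order asked, and still so for the second after the job is handed in, while the arm keeps its last pose, push and grip.
It also fails if it takes over 51 s, if anything falls off the work surface, if the arm or the gripper's body presses on something with over 40 N, if the wrist force passes 120 N, or if a joint passes its speed limit or range.

## Working session

There is one attempt and no reset: what is moved stays moved. The work goes in short steps, Python scripts to look and compute and a tool call to move; the robot and the scene stay as the last step left them, time stands still between calls to the robot, and variables do not carry over. Pictures are saved under pics/ and viewed, and the job is handed in when it is done.

Besides the shell and the picture viewer there is one more tool, called after "Call:" as name(argument=value, ...) on one line, values as JSON. apply_moves: Moves the arm, as the interface text tells. Its arguments: {"type":"object","properties":{"commands":{"type":"array"},"grip_force":{"type":"number"}},"required":["commands"]}

```bash
ls; mkdir -p pics; python3 - <<'E'
from plant import *
import cv2,numpy as np
print(get_state())
for n in ("scene","top"):
    p,d=capture(n); cv2.imwrite(f"pics/{n}0.png",p[:,:,::-1]); np.save(f"pics/{n}0.npy",d); c=get_calibration(n); print(n,c)
E
```

```text
pics
{'time_s': 0.0, 'joints': array([-5.66617227e+01,  2.05920364e+01,  6.33451707e-01, -1.76799025e-02,
       -7.01351107e+01, -1.65084184e+01]), 'qd': array([-0.04937367,  0.06601859, -0.01280942,  0.04649157, -0.04801687,
       -0.02129084]), 'joint_torque': array([-6.36197856e-04, -5.82710767e+01,  2.93057996e+01,  6.99732274e+00,
        6.82371654e-03, -1.44211845e-04]), 'tcp_pos': array([ 0.19527226, -0.64563471,  0.22562112]), 'eef_rot': array([ 1.79905444e+02, -1.06913533e-02, -1.63176154e+02]), 'contact_force': array([ 0.39130341, -0.4824026 ,  0.0744073 ]), 'moment': array([ 0.02241075, -0.02478631,  0.02393975]), 'gripper_width': 0.08782145436080513}
scene {'mtx': array([[469.15393709,   0.        , 324.87629247],
       [  0.        , 469.15393709, 243.3115433 ],
       [  0.        ,   0.        ,   1.        ]]), 'R': array([[-0.74457529,  0.66753719,  0.00132028],
       [ 0.52768905,  0.58979682, -0.61129696],
       [-0.40884215, -0.45445991, -0.7914002 ]]), 't': array([ 0.39078292, -0.24674917,  1.65110666])}
top {'mtx': array([[582.27280556,   0.        , 317.42662813],
       [  0.        , 582.27280556, 241.59181754],
       [  0.        ,   0.        ,   1.        ]]), 'R': array([[-0.00718301, -0.99996001, -0.00532665],
       [-0.99802042,  0.0075017 , -0.06244163],
       [ 0.06247909,  0.00486759, -0.9980344 ]]), 't': array([0.03558901, 0.56907478, 1.79751532])}
```

View pics/scene0.png

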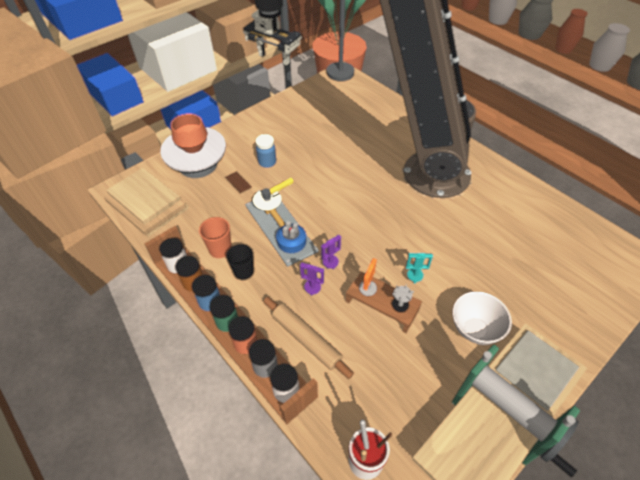

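View pics/top0.png

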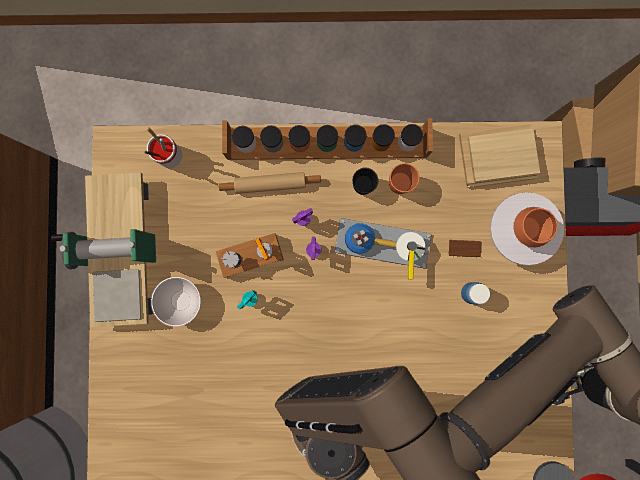

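The scene and top pictures show these candidates for the beater, by top pixel:
- Orange paddle in the wooden stand at (264,249). This is the one described.
- Purple look-alikes at (303,216) and (314,248), and a turquoise one at (248,299). Leave these.
- Disc stirrer at (231,260).

The valve lever is yellow at (411,262), the socket is at (361,238), and its dial is white.

```bash
cat > h.py <<'E'
from plant import *
import cv2,numpy as np
def cloud(d,c):
    v,u=np.mgrid[0:480,0:640]; K=c['mtx']
    X=np.stack([(u-K[0,2])/K[0,0]*d,(v-K[1,2])/K[1,1]*d,d],-1)
    W=(X-c['t'])@c['R']; W[d<=0]=np.nan; return W
def toW(p,c): return (np.array(p)-c['t'])@c['R']
def proj(X,c):
    q=c['R']@np.array(X)+c['t']; q=c['mtx']@q; return q[:2]/q[2]
E
python3 - <<'E'
from h import *
p,d=capture('top'); c=get_calibration('top'); W=cloud(d,c); np.save('pics/W.npy',W)
cv2.imwrite('pics/topA.png',cv2.resize(p[190:320,200:450,::-1],None,fx=3.2,fy=3.2,interpolation=cv2.INTER_CUBIC))
for n in ['station','air_lever','socket_mouth','beater','stand','disc_stirrer']:
    for r in cut_out(n,'top')[:4]:
        m=r['mask'];P=W[m];P=P[~np.isnan(P[:,0])]
        vs,us=np.nonzero(m)
        print(n,round(r['score'],2),'px',us.mean().round(),vs.mean().round(),m.sum(),np.nanmean(P,0).round(4),P.min(0).round(3),P.max(0).round(3))
        if n in('station','stand'):
            print(cv2.minAreaRect((P[:,:2]*1000).astype(np.float32)))
# stand top, base plate
hsv=cv2.cvtColor(p,cv2.COLOR_RGB2HSV)
y=(hsv[...,0]>24)&(hsv[...,0]<33)&(hsv[...,1]>180)&(W[...,2]>.06)&(W[...,2]<.12)
P=W[y];P=P[(abs(P[:,0])<1)];print('yellow',len(P),cv2.minAreaRect((P[:,:2]*1000).astype(np.float32)),P.mean(0))
E
```

```text
station 0.88 px 383.0 243.0 3285 [ 0.5617 -0.1711  0.0367] [ 0.454 -0.322 -0.004] [ 0.641 -0.023  0.108]
((545.4603881835938, -168.15237426757812), (287.86090087890625, 152.66693115234375), 79.2679443359375)
air_lever 0.49 px 411.0 259.0 255 [ 0.5094 -0.2486  0.0836] [ 0.451 -0.271 -0.013] [ 0.564 -0.235  0.108]
socket_mouth 0.69 px 360.0 238.0 264 [ 0.5776 -0.0968  0.0644] [ 0.552 -0.124  0.045] [ 0.605 -0.071  0.093]
socket_mouth 0.67 px 411.0 258.0 219 [ 0.5149 -0.2476  0.0934] [ 0.454 -0.262  0.07 ] [ 0.564 -0.235  0.108]
socket_mouth 0.17 px 383.0 243.0 3410 [ 0.5614 -0.1714  0.0356] [ 0.454 -0.324 -0.008] [ 0.644 -0.023  0.108]
beater 0.78 px 264.0 249.0 248 [0.5424 0.1912 0.0995] [0.512 0.17  0.042] [0.573 0.22  0.16 ]
beater 0.66 px 248.0 299.0 227 [0.3936 0.2394 0.0753] [ 0.37   0.216 -0.005] [0.42  0.266 0.136]
beater 0.65 px 383.0 243.0 3318 [ 0.5617 -0.171   0.0365] [ 0.454 -0.322 -0.006] [ 0.644 -0.023  0.108]
beater 0.51 px 303.0 217.0 201 [0.6402 0.0736 0.0783] [0.623 0.049 0.019] [0.664 0.099 0.134]
stand 0.94 px 250.0 255.0 1214 [0.5269 0.238  0.049 ] [ 0.461  0.14  -0.009] [0.592 0.34  0.126]
((528.2216186523438, 241.37203979492188), (85.39075469970703, 192.7791290283203), 16.6528263092041)
stand 0.55 px 365.0 181.0 570 [ 0.7564 -0.1173  0.0351] [ 0.711 -0.162 -0.006] [ 0.788 -0.075  0.098]
((749.5906372070312, -118.12532043457031), (86.94715118408203, 77.46918487548828), 88.75159454345703)
disc_stirrer 0.48 px 231.0 259.0 222 [0.5136 0.2879 0.1047] [0.491 0.265 0.049] [0.535 0.314 0.122]
yellow 125 ((495.57220458984375, -247.34422302246094), (14.4716796875, 83.90983581542969), 86.7760238647461) [ 0.49490532 -0.246387    0.09239276]
```

```bash
python3 - <<'E'
import numpy as np,cv2
W=np.load('pics/W.npy')
def rect(u0,u1,v0,v1,z0,z1):
    P=W[v0:v1,u0:u1].reshape(-1,3);P=P[(P[:,2]>z0)&(P[:,2]<z1)];print(len(P),P.mean(0).round(4),cv2.minAreaRect((P[:,:2]*1000).astype(np.float32)))
rect(212,288,228,285,.04,.055)
rect(330,440,212,272,.006,.02)
rect(330,440,212,272,.075,.1)
rect(330,440,212,272,.045,.065)
E
```

```text
1175 [0.5278 0.2387 0.0489] ((528.3588256835938, 242.318603515625), (85.82538604736328, 191.21438598632812), 16.83159065246582)
1687 [ 0.5654 -0.1662  0.0117] ((568.9913330078125, -178.9290771484375), (342.0452880859375, 185.48382568359375), 89.55105590820312)
238 [ 0.5391 -0.2017  0.0897] ((556.7333374023438, -179.55203247070312), (207.8133087158203, 85.58890533447266), 60.908443450927734)
980 [ 0.5677 -0.1623  0.0558] ((562.319091796875, -181.36685180664062), (260.49853515625, 90.0947265625), 79.336669921875)
```

View pics/topA.png

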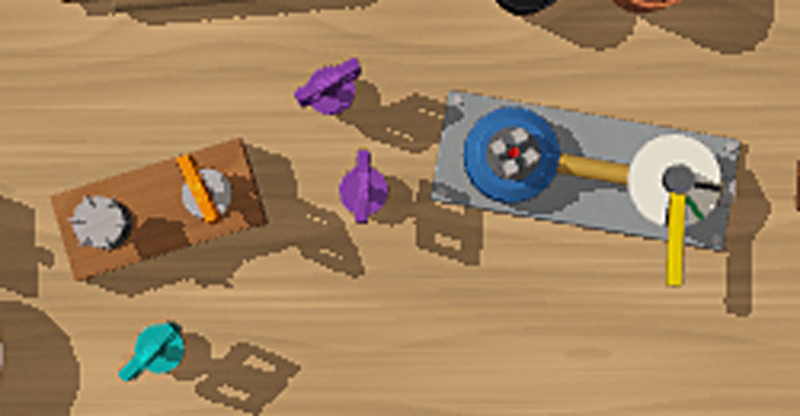

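The crop confirms the choice: the orange paddle at crop (200,190), with its shoulder on the stand. The lever points down at crop (676,240), and the green mark is at about (697,205). I'll check the wrist camera's offset next and fit the station more closely.

```bash
python3 - <<'E'
from h import *
s=get_state();c=get_calibration('wrist');cam=-c['R'].T@c['t']
from scipy.spatial.transform import Rotation as Ro
T=Ro.from_euler('xyz',s['eef_rot'],degrees=True).as_matrix()
print('cam in tool',T.T@(cam-s['tcp_pos']));print('cam axes in tool',(T.T@c['R'].T).round(3));print(c['mtx'])
W=np.load('pics/W.npy');d=W
import cv2
p=cv2.imread('pics/top0.png')[:,:,::-1];hsv=cv2.cvtColor(p.copy(),cv2.COLOR_RGB2HSV)
sub=np.zeros((480,640),bool);sub[212:272,330:445]=1
b=sub&(hsv[...,0]>100)&(hsv[...,0]<118)&(hsv[...,1]>120)&(W[...,2]>.045)&(W[...,2]<.065)
P=W[b];print('drive',len(P),cv2.minEnclosingCircle((P[:,:2]*1000).astype(np.float32)))
w=sub&(hsv[...,1]<50)&(hsv[...,2]>200);P=W[w];print('dial',len(P),np.nanmedian(P,0),cv2.minEnclosingCircle((P[(P[:,2]>.05)][:,:2]*1000).astype(np.float32)))
h=sub&(W[...,2]>.1);P=W[h];print('hub',len(P),P.mean(0))
E
```

```text
cam in tool [ 0.070307   -0.00094172 -0.15821211]
cam axes in tool [[ 0.    -0.966 -0.26 ]
 [ 1.     0.    -0.001]
 [ 0.001 -0.26   0.966]]
[[343.27785033   0.         325.51514874]
 [  0.         343.27785033 237.76957815]
 [  0.           0.           1.        ]]
drive 398 ((565.999267578125, -168.6650390625), 117.08726501464844)
dial 391 [ 0.56341518 -0.23751323  0.06258956] ((551.280029296875, -251.14456176757812), 43.79292297363281)
hub 25 [ 0.53668519 -0.25204593  0.10232853]
```

Call:
apply_moves(commands=[{"grip":0,"slide":[-0.038,0.035,-0.003],"roll":2},{"grip":0,"slide":[-0.076,0.07,-0.006],"roll":4},{"grip":0,"slide":[-0.114,0.105,-0.01],"roll":6},{"grip":0,"slide":[-0.152,0.14,-0.014],"roll":8},{"grip":0,"slide":[-0.19,0.175,-0.018],"roll":10}])

```text
time_s: 1.08
tcp_pos: [0.3273, -0.4221, 0.2449]
eef_rot: [-180.0, 0.0, -173.2]
contact_force: [1.1, -0.8, -0.1]
gripper_width: 0.0875
```

Call:
apply_moves(commands=[{"grip":0,"slide":[-0.04,0.05,0],"roll":2},{"grip":0,"slide":[-0.08,0.1,0],"roll":4},{"grip":0,"slide":[-0.12,0.15,0],"roll":6},{"grip":0,"slide":[-0.158,0.2,0],"roll":7},{"grip":0,"slide":[-0.158,0.2,0],"roll":7}])

```text
time_s: 1.7
tcp_pos: [0.4615, -0.2031, 0.2448]
eef_rot: [180.0, 0.1, -179.9]
contact_force: [-0.2, 0.5, 0.1]
gripper_width: 0.0877
```

```bash
python3 - <<'E'
from h import *
s=get_state();print(s['tcp_pos'],s['eef_rot'],s['contact_force'])
c=get_calibration('wrist');p,d=capture('wrist');W=cloud(d,c)
cv2.imwrite('pics/w1.png',p[:,:,::-1]);np.savez('pics/w1.npz',p=p,d=d,W=W,**c)
E
```

```text
[ 0.46150042 -0.20309485  0.24483121] [ 1.79992781e+02  5.47617202e-02 -1.79902120e+02] [-0.23570125  0.52999936  0.09381419]
```

View pics/w1.png

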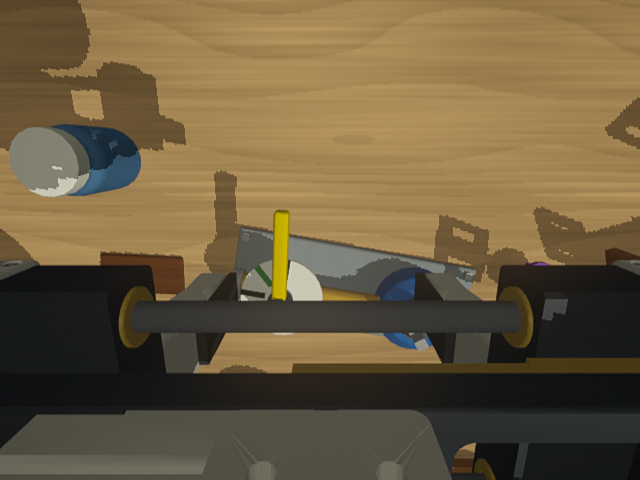

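The wrist view shows the yellow lever from (282,212) to (281,300), the white dial at (283,283) and the green mark at (263,276). The gripper hides the lower half. I'll fit the lever and the plate edge from this picture.

```bash
python3 - <<'E'
from h import *
z=np.load('pics/w1.npz');W=z['W'];p=z['p'];hsv=cv2.cvtColor(p,cv2.COLOR_RGB2HSV)
reg=np.zeros((480,640),bool);reg[200:300,230:340]=1
def top(mask,zz):
    # project pixel onto plane
    v,u=np.nonzero(mask);K=z['mtx'];ray=np.stack([(u-K[0,2])/K[0,0],(v-K[1,2])/K[1,1],np.ones(len(u))],-1)@z['R']
    cam=-z['R'].T@z['t'];return cam+ray*((zz-cam[2])/ray[:,2])[:,None]
y=reg&(hsv[...,0]>22)&(hsv[...,0]<34)&(hsv[...,1]>180)&(W[...,2]>.088)&(W[...,2]<.102)
P=top(y,.094)
print(len(P),'depth z',np.median(W[y][:,2]),'rect',cv2.minAreaRect((P[:,:2]*1000).astype(np.float32)))
c=P[:,:2].mean(0);U,S,V=np.linalg.svd(P[:,:2]-c,full_matrices=False);dr=V[0]*np.sign(-V[0][0]);t=(P[:,:2]-c)@dr
print('centre',c,'dir',np.degrees(np.arctan2(dr[1],dr[0])),'end',c+dr*t.max(),'axis',c+dr*(t.max()-.1),'grip',c+dr*(t.max()-.025), 'start',t.min(),t.max())
w=reg&(hsv[...,1]<60)&(hsv[...,2]>185)&(W[...,2]>.05)&(W[...,2]<.075)
print('dial z',np.median(W[w][:,2]));Q=top(w,np.median(W[w][:,2]))
print(cv2.minEnclosingCircle((Q[:,:2]*1000).astype(np.float32)))
g=reg&(hsv[...,0]>45)&(hsv[...,0]<85)&(hsv[...,1]>90)
G=top(g,np.median(W[w][:,2]))[:,:2];print('green',len(G),G.mean(0))
# plate grey
pl=np.zeros((480,640),bool);pl[215:300,225:490]=1
pl&=(hsv[...,1]<60)&(abs(W[...,2]-.012)<.006)
L=top(pl,.012)[:,:2]
# lower x-edge
bins=np.arange(-.30,-.04,.01);E=[]
for b in bins:
    m=(L[:,1]>b)&(L[:,1]<b+.01)
    if m.sum()>10: E.append((b+.005,np.percentile(L[m,0],1)))
E=np.array(E);k=np.polyfit(E[:,0],E[:,1],1);print('edge slope',k,'yaw',-np.degrees(np.arctan(k[0])),(E[:,1]-np.polyval(k,E[:,0])).round(4))
E
```

```text
1268 depth z 0.09386074147482089 rect ((493.0042724609375, -247.55316162109375), (13.905537605285645, 87.6231689453125), 86.70164489746094)
centre [ 0.49141047 -0.24751757] dir 176.3197131771408 end [ 0.44924946 -0.24480571] axis [ 0.54904324 -0.2512246 ] grip [ 0.47419791 -0.24641043] start -0.045375574314824786 0.04224813113520181
dial z 0.06319664490722748
((546.85302734375, -252.19338989257812), 43.357994079589844)
green 115 [ 0.52444383 -0.27022116]
edge slope [0.18038333 0.53872479] yaw -10.225246225184957 [-0.0003  0.0003 -0.0003 -0.0009  0.0003 -0.0003  0.0003 -0.0002  0.0004
 -0.0002  0.0004  0.0006  0.0005 -0.0001  0.0006  0.     -0.0005  0.0001
 -0.0004  0.0003 -0.0003  0.0003 -0.0001 -0.0007  0.    ]
```

Call:
apply_moves(commands=[{"grip":0,"slide":[-0.012,-0.043,0.02],"roll":3.8},{"grip":0,"slide":[-0.0125,-0.0434,0.07],"roll":3.8},{"grip":0,"slide":[-0.0125,-0.0434,0.12],"roll":3.8},{"grip":0,"slide":[-0.0125,-0.0434,0.16],"roll":3.8},{"grip":0,"slide":[-0.0125,-0.0434,0.178],"roll":3.8}])

```text
time_s: 2.38
tcp_pos: [0.4699, -0.2506, 0.0642]
eef_rot: [180.0, -0.2, 175.9]
contact_force: [0.0, 0.2, 1.1]
gripper_width: 0.088
```

Call:
apply_moves(commands=[{"grip":0.6,"slide":[0,0,0],"roll":0},{"grip":0.95,"slide":[0,0,0],"roll":0},{"grip":0.95,"slide":[0,0,0],"roll":0},{"grip":0.95,"slide":[0,0,0],"roll":0}], grip_force=12)

```text
time_s: 2.88
tcp_pos: [0.4725, -0.2497, 0.0675]
eef_rot: [-180.0, 0.1, 176.0]
contact_force: [-0.8, 0.7, -0.7]
gripper_width: 0.0532
```

Call:
apply_moves(commands=[{"grip":0.95,"slide":[0,0.003,0],"roll":0},{"grip":0.95,"slide":[0,0.003,0],"roll":0},{"grip":0.95,"slide":[0,0.003,0],"roll":0},{"grip":0.95,"slide":[0,0.003,0],"roll":0},{"grip":0.95,"slide":[0,0.003,0],"roll":0}])

```text
time_s: 3.5
tcp_pos: [0.4723, -0.2464, 0.0666]
eef_rot: [180.0, -0.0, 176.0]
contact_force: [-0.7, 1.6, 0.6]
gripper_width: 0.0137
```

Call:
apply_moves(commands=[{"grip":0.95,"slide":[-0.0007,-0.0107,0],"roll":-8},{"grip":0.95,"slide":[-0.003,-0.0212,0],"roll":-16},{"grip":0.95,"slide":[-0.0067,-0.0313,0],"roll":-24},{"grip":0.95,"slide":[-0.0117,-0.0408,0],"roll":-32},{"grip":0.95,"slide":[-0.0167,-0.0479,0],"roll":-38.5}])

```text
time_s: 4.12
tcp_pos: [0.4862, -0.2955, 0.0665]
eef_rot: [-180.0, 0.0, -145.3]
contact_force: [2.5, 5.4, 0.7]
gripper_width: 0.014
```

Call:
apply_moves(commands=[{"grip":0.95,"slide":[0,0,0],"roll":0},{"grip":0.95,"slide":[0,0,0],"roll":0}])

```text
time_s: 4.38
tcp_pos: [0.4862, -0.2955, 0.0666]
eef_rot: [-180.0, 0.0, -145.6]
contact_force: [2.6, 0.4, -1.8]
gripper_width: 0.0139
```

Call:
apply_moves(commands=[{"grip":0.5,"slide":[0,0,0],"roll":0},{"grip":0.3,"slide":[0,0,0],"roll":0},{"grip":0.3,"slide":[0,0,-0.03],"roll":0},{"grip":0.3,"slide":[-0.01,0,-0.09],"roll":0},{"grip":0.3,"slide":[-0.03,0,-0.15],"roll":0}])

```text
time_s: 5.0
tcp_pos: [0.5092, -0.2787, 0.2174]
eef_rot: [179.9, -0.1, -145.5]
contact_force: [2.0, 0.3, -0.1]
gripper_width: 0.058
```

Call:
apply_moves(commands=[{"grip":0.0,"slide":[-0.02,0,-0.04],"roll":0},{"grip":0.0,"slide":[-0.02,0,-0.04],"roll":0}])

```text
time_s: 5.25
tcp_pos: [0.5287, -0.2673, 0.2596]
eef_rot: [-179.7, 0.2, -145.4]
contact_force: [-0.2, -0.0, -0.8]
gripper_width: 0.0762
```

```bash
python3 - <<'E'
from h import *
s=get_state();print(s['tcp_pos'],s['eef_rot'],s['contact_force'])
c=get_calibration('wrist');p,d=capture('wrist');W=cloud(d,c)
cv2.imwrite('pics/w2.png',p[:,:,::-1]);np.savez('pics/w2.npz',p=p,d=d,W=W,**c)
z=c;hsv=cv2.cvtColor(p,cv2.COLOR_RGB2HSV)
def top(mask,zz):
    v,u=np.nonzero(mask);K=z['mtx'];ray=np.stack([(u-K[0,2])/K[0,0],(v-K[1,2])/K[1,1],np.ones(len(u))],-1)@z['R']
    cam=-z['R'].T@z['t'];return cam+ray*((zz-cam[2])/ray[:,2])[:,None]
y=(hsv[...,0]>22)&(hsv[...,0]<34)&(hsv[...,1]>180)&(W[...,2]>.088)&(W[...,2]<.102)&(abs(W[...,0]-.5)<.1)
P=top(y,.094)
c=P[:,:2].mean(0);U,S,V=np.linalg.svd(P[:,:2]-c,full_matrices=False);dr=V[0]*np.sign(-V[0][0]);t=(P[:,:2]-c)@dr
print(len(P),'dir',np.degrees(np.arctan2(dr[1],dr[0]))%360,'axis',c+dr*(t.max()-.1))
pl=(hsv[...,1]<60)&(abs(W[...,2]-.012)<.005)&(abs(W[...,0]-.53)<.12)
L=top(pl,.012)[:,:2];E=[]
for b in np.arange(-.30,-.04,.01):
    m=(L[:,1]>b)&(L[:,1]<b+.01)
    if m.sum()>10: E.append((b+.005,np.percentile(L[m,0],1)))
E=np.array(E)
if len(E)>3: k=np.polyfit(E[:,0],E[:,1],1);print('edge yaw',-np.degrees(np.arctan(k[0])),E.round(4).tolist())
E
```

```text
[ 0.52867979 -0.26726194  0.2595718 ] [-179.72459092    0.22757984 -145.42319593] [-0.19707387 -0.03179363 -0.80030112]
1257 dir 215.12858261539768 axis [ 0.55045412 -0.2513848 ]
edge yaw -26.599488247739497 [[-0.295, 0.5016], [-0.285, 0.49], [-0.275, 0.4901], [-0.265, 0.492], [-0.255, 0.4936], [-0.245, 0.4952], [-0.235, 0.4972], [-0.225, 0.4988], [-0.215, 0.5017], [-0.205, 0.5035], [-0.195, 0.5056], [-0.185, 0.5074], [-0.175, 0.509], [-0.165, 0.5106], [-0.155, 0.5124], [-0.145, 0.5149], [-0.135, 0.516], [-0.125, 0.5177], [-0.115, 0.5192], [-0.065, 0.6335], [-0.055, 0.63], [-0.045, 0.6254]]
```

View pics/w2.png

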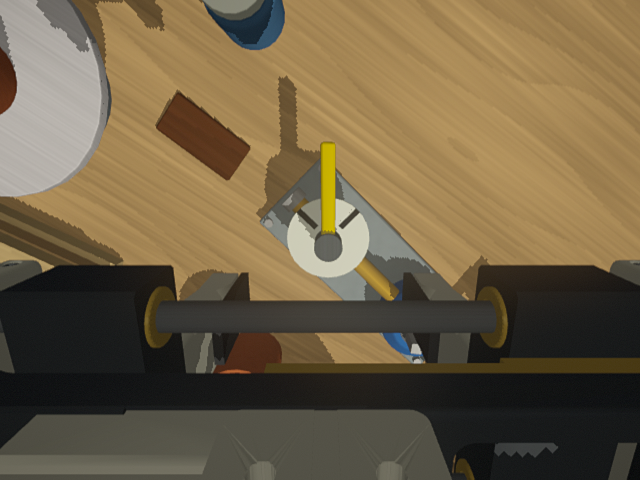

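The lever points at (328,190), midway between the two black marks and covering the green one. It measures 45.4°, so the valve is done. Next I'll look at the socket on the way to the beater.

Call:
apply_moves(commands=[{"grip":0,"slide":[-0.045,0.02,-0.006],"roll":2},{"grip":0,"slide":[-0.09,0.04,-0.012],"roll":4},{"grip":0,"slide":[-0.14,0.063,-0.02],"roll":6},{"grip":0,"slide":[-0.19,0.086,-0.03],"roll":8},{"grip":0,"slide":[-0.214,0.0975,-0.03],"roll":9.6}])

```text
time_s: 5.92
tcp_pos: [0.648, -0.0637, 0.2844]
eef_rot: [180.0, -0.1, -155.1]
contact_force: [-0.6, -0.0, 0.5]
gripper_width: 0.0877
```

Call:
apply_moves(commands=[{"grip":0,"slide":[0,0,0],"roll":0}])

```text
time_s: 6.05
tcp_pos: [0.6473, -0.0643, 0.2834]
eef_rot: [179.9, -0.2, -155.0]
contact_force: [-0.6, 0.7, -0.3]
gripper_width: 0.0875
```

```bash
cat >> h.py <<'E'
def snap(tag):
    s=get_state();print(s['time_s'],s['tcp_pos'].round(4),s['eef_rot'].round(2),s['contact_force'].round(1),s['gripper_width'].round(4))
    c=get_calibration('wrist');p,d=capture('wrist');W=cloud(d,c)
    cv2.imwrite(f'pics/{tag}.png',p[:,:,::-1]);np.savez(f'pics/{tag}.npz',p=p,d=d,W=W,**c)
    return p,d,W,c
def plane(mask,zz,z):
    v,u=np.nonzero(mask);K=z['mtx'];ray=np.stack([(u-K[0,2])/K[0,0],(v-K[1,2])/K[1,1],np.ones(len(u))],-1)@z['R']
    cam=-z['R'].T@z['t'];return cam+ray*((zz-cam[2])/ray[:,2])[:,None]
E
python3 - <<'E'
from h import *
snap('w3')
E
```

```text
Traceback (most recent call last):
  File "h.py", line 11, in snap
    s=get_state();print(s['time_s'],s['tcp_pos'].round(4),s['eef_rot'].round(2),s['contact_force'].round(1),s['gripper_width'].round(4))
                                                                                                            ^^^^^^^^^^^^^^^^^^^^^^^^
AttributeError: 'float' object has no attribute 'round'
```

```bash
sed -i "s/,s\['gripper_width'\].round(4)//" h.py
python3 - <<'E'
from h import *
snap('w3')
E
```

```text
6.05 [ 0.6473 -0.0643  0.2834] [ 179.92   -0.2  -154.98] [-0.6  0.7 -0.3]
```

View pics/w3.png

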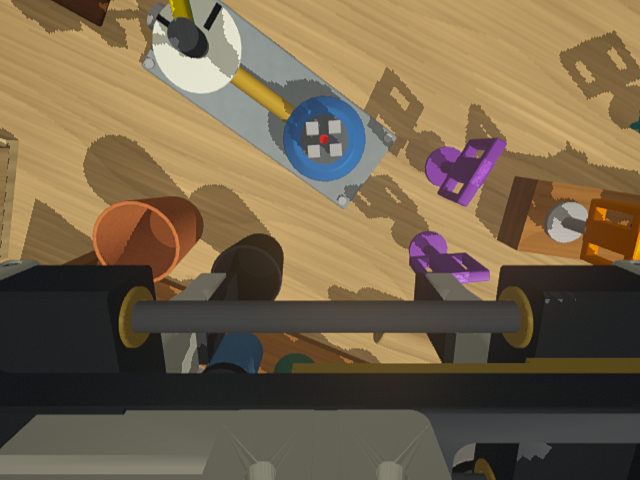

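The socket shows four posts around the red plunger at (324,139). The orange beater is in the stand at (612,222), and the purple look-alikes are at (475,172) and (450,260). I'll fit the socket now.

```bash
python3 - <<'E'
from h import *
z=np.load('pics/w3.npz');p=z['p'];W=z['W'];hsv=cv2.cvtColor(p,cv2.COLOR_RGB2HSV)
cv2.imwrite('pics/w3c.png',cv2.resize(p[90:190,270:380,::-1],None,fx=5,fy=5,interpolation=cv2.INTER_CUBIC))
m=np.zeros((480,640),bool);m[105:175,290:360]=1
m&=(hsv[...,1]<70)&(W[...,2]>.078)&(W[...,2]<.092)
print(m.sum(),np.median(W[m][:,2]))
n,l,st,ce=cv2.connectedComponentsWithStats(m.astype(np.uint8));print(st[1:,4],ce[1:])
P=plane(m,.085,z)[:,:2];r=cv2.minAreaRect((P*1000).astype(np.float32));print(r)
C=[plane(l==i,.085,z)[:,:2].mean(0) for i in range(1,n) if st[i,4]>60];print(np.array(C).round(4),np.mean(C,0))
for i in range(1,n):
  if st[i,4]>60: print(cv2.minAreaRect((plane(l==i,.085,z)[:,:2]*1000).astype(np.float32)))
C=np.array(C);c=C.mean(0);a=np.degrees(np.arctan2(C[:,1]-c[1],C[:,0]-c[0]));print('slot angle',(a-45)%90)
# blue drive ring at z .055
b=np.zeros((480,640),bool);b[90:190,270:380]=1
b&=(hsv[...,0]>100)&(hsv[...,0]<118)&(hsv[...,1]>120)&(abs(W[...,2]-.055)<.004)
Q=plane(b,.055,z)[:,:2];print('drive',cv2.minEnclosingCircle((Q*1000).astype(np.float32)))
E
```

```text
595 0.0849506786368215
[153 154 144 144] [[311.84313725 127.67973856]
 [334.33116883 126.0974026 ]
 [335.50694444 149.18055556]
 [313.5        150.5       ]]
((577.7691650390625, -99.62139892578125), (33.935577392578125, 33.96476745605469), 28.62722396850586)
[[ 0.5735 -0.1146]
 [ 0.5627 -0.0951]
 [ 0.5822 -0.0845]
 [ 0.5927 -0.104 ]] [ 0.57777859 -0.09955153]
((573.5126342773438, -114.56764221191406), (11.843042373657227, 11.85108757019043), 30.438507080078125)
((562.7662963867188, -95.36518096923828), (11.329961776733398, 11.930295944213867), 25.12575912475586)
((582.0512084960938, -84.55036926269531), (11.696263313293457, 11.110584259033203), 25.21126937866211)
((592.7545776367188, -104.0492935180664), (10.741301536560059, 11.178342819213867), 25.018850326538086)
slot angle [29.07728643 28.4034132  28.65076958 28.31223471]
drive ((577.9376831054688, -99.93440246582031), 40.17048263549805)
```

View pics/w3c.png

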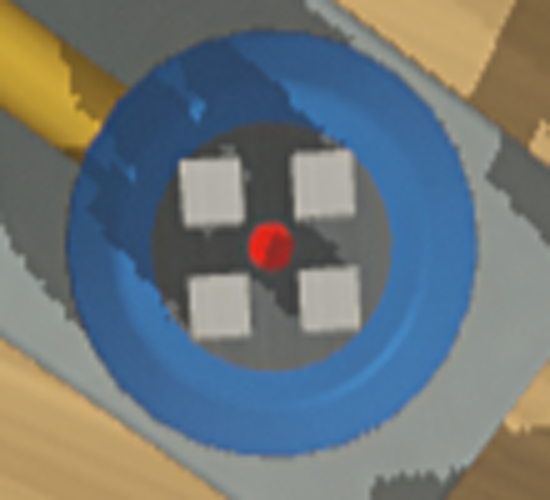

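The crop shows four light post tops with a plain cross of slots and the red plunger at the centre. Socket at (0.5777, -0.0996), slots at 28.6°. Now on to the beater.

Call:
apply_moves(commands=[{"grip":0,"slide":[-0.014,0.045,-0.004],"roll":0},{"grip":0,"slide":[-0.03,0.1,-0.008],"roll":0},{"grip":0,"slide":[-0.048,0.155,-0.015],"roll":0},{"grip":0,"slide":[-0.066,0.21,-0.015],"roll":0},{"grip":0,"slide":[-0.08,0.25,-0.015],"roll":0}])

```text
time_s: 6.72
tcp_pos: [0.6138, 0.1952, 0.3003]
eef_rot: [180.0, -0.1, -155.1]
contact_force: [-0.1, -0.5, -0.2]
gripper_width: 0.0872
```

Call:
apply_moves(commands=[{"grip":0,"slide":[-0.008,0.028,0],"roll":0},{"grip":0,"slide":[-0.008,0.028,0],"roll":0}])

```text
time_s: 6.98
tcp_pos: [0.6095, 0.2238, 0.2997]
eef_rot: [-180.0, -0.1, -155.0]
contact_force: [-0.4, -0.1, -0.3]
gripper_width: 0.0875
```

```bash
python3 - <<'E'
from h import *
snap('w4')
E
```

```text
6.975 [0.6095 0.2238 0.2997] [-1.7999e+02 -1.1000e-01 -1.5499e+02] [-0.4 -0.1 -0.3]
```

View pics/w4.png

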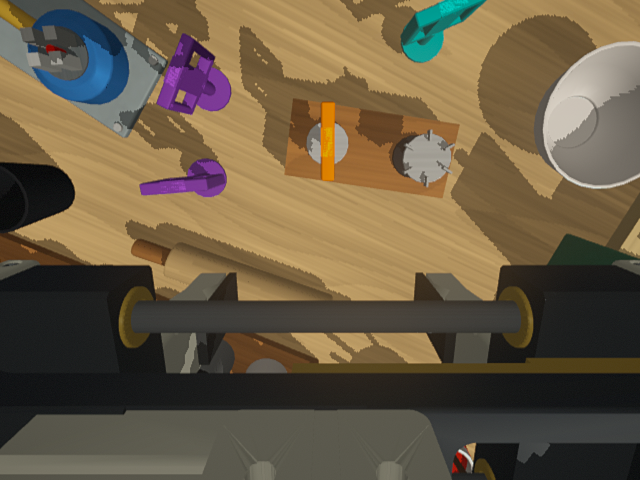

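The orange beater's top edge runs from (327,102) to (328,180), in line with the tool's x axis. The stirrer is at (427,158).

```bash
python3 - <<'E'
from h import *
z=np.load('pics/w4.npz');p=z['p'];W=z['W'];hsv=cv2.cvtColor(p,cv2.COLOR_RGB2HSV)
m=np.zeros((480,640),bool);m[90:190,290:370]=1
m&=(hsv[...,1]>170)&(hsv[...,0]>8)&(hsv[...,0]<22)&(W[...,2]>.1)
print(m.sum(),np.percentile(W[m][:,2],[5,25,50,75,95]))
t=m&(W[...,2]>.145);P=plane(t,.152,z)[:,:2];print(t.sum(),cv2.minAreaRect((P*1000).astype(np.float32)),P.mean(0))
c=P.mean(0);V=np.linalg.svd(P-c,full_matrices=False)[2][0];print('x axis dir',np.degrees(np.arctan2(V[1],V[0]))%180)
s=np.zeros((480,640),bool);s[110:175,295:360]=1
s&=(hsv[...,1]<60)&(abs(W[...,2]-.056)<.006);S=plane(s,.056,z)[:,:2];print('shoulder',s.sum(),cv2.minEnclosingCircle((S*1000).astype(np.float32)))
E
```

```text
1007 [0.15056169 0.1513299  0.15185762 0.15239999 0.15314748]
1007 ((542.1530151367188, 193.14283752441406), (65.29581451416016, 11.345651626586914), 24.81944465637207) [0.54130758 0.19242876]
x axis dir 24.787135992308436
shoulder 791 ((542.3746337890625, 192.78689575195312), 23.66499137878418)
```

Call:
apply_moves(commands=[{"grip":0.4,"slide":[0.04,0,0.01],"roll":0.2},{"grip":0.4,"slide":[0.0741,0.0004,0.04],"roll":0.2},{"grip":0.4,"slide":[0.0741,0.0004,0.09],"roll":0.2},{"grip":0.4,"slide":[0.0741,0.0004,0.14],"roll":0.2},{"grip":0.4,"slide":[0.0741,0.0004,0.175],"roll":0.2}])

```text
time_s: 7.65
tcp_pos: [0.542, 0.19, 0.1238]
eef_rot: [-180.0, -0.1, -155.4]
contact_force: [-0.1, 0.8, -0.3]
gripper_width: 0.0527
```

Call:
apply_moves(commands=[{"grip":0.4,"slide":[0,0,0.0137],"roll":0},{"grip":0.4,"slide":[0,0,0.0137],"roll":0}])

```text
time_s: 7.9
tcp_pos: [0.543, 0.1915, 0.112]
eef_rot: [-180.0, -0.1, -155.3]
contact_force: [0.3, -0.3, -0.1]
gripper_width: 0.0526
```

```bash
python3 - <<'E'
from h import *
s=get_state();x=s['tcp_pos'];print(x,s['eef_rot'],s['contact_force'],s['gripper_width'])
y=np.radians(s['eef_rot'][2]);e=np.array([.5422,.1929])-x[:2];print('err tool x,y',e@[np.cos(y),np.sin(y)],e@[np.sin(y),-np.cos(y)])
E
```

```text
[0.54298071 0.19147972 0.112013  ] [-1.79967428e+02 -6.35650482e-02 -1.55319053e+02] [ 0.29731833 -0.25741416 -0.07145083] 0.052595009668262555
err tool x,y 0.00011633039495127003 0.0016165280431817562
```

Call:
apply_moves(commands=[{"grip":0.95,"slide":[0,0.0015,0],"roll":0},{"grip":0.95,"slide":[0,0.0015,0],"roll":0},{"grip":0.95,"slide":[0,0.0015,0],"roll":0},{"grip":0.95,"slide":[0,0.0015,0],"roll":0},{"grip":0.95,"slide":[0,0.0015,0],"roll":0}], grip_force=45)

```text
time_s: 8.52
tcp_pos: [0.5423, 0.1941, 0.1124]
eef_rot: [180.0, 0.0, -155.3]
contact_force: [-0.3, 0.5, 1.6]
gripper_width: 0.0118
```

Call:
apply_moves(commands=[{"grip":0.95,"slide":[0,0,0],"roll":0},{"grip":0.95,"slide":[0,0,0],"roll":0}])

```text
time_s: 8.78
tcp_pos: [0.5423, 0.1941, 0.1124]
eef_rot: [180.0, 0.0, -155.3]
contact_force: [-0.6, 0.0, 4.4]
gripper_width: 0.0116
```

Call:
apply_moves(commands=[{"grip":0.95,"slide":[0,0,-0.015],"roll":0},{"grip":0.95,"slide":[0,0,-0.045],"roll":0},{"grip":0.95,"slide":[0,0,-0.085],"roll":0},{"grip":0.95,"slide":[0,0,-0.125],"roll":0},{"grip":0.95,"slide":[0,0,-0.158],"roll":0}])

```text
time_s: 9.4
tcp_pos: [0.5423, 0.1939, 0.2727]
eef_rot: [180.0, 0.1, -155.3]
contact_force: [1.7, 0.6, -2.0]
gripper_width: 0.0118
```

```bash
python3 - <<'E'
from h import *
s=get_state();x=s['tcp_pos'];print(x,s['eef_rot'],s['contact_force'],s['gripper_width'])
y=np.radians(s['eef_rot'][2]);e=np.array([.5778,-.0984])-x[:2];print('err tool x,y',e@[np.cos(y),np.sin(y)],e@[np.sin(y),-np.cos(y)])
E
```

```text
[0.54231971 0.19386109 0.27273279] [ 1.79990769e+02  8.41813692e-02 -1.55264859e+02] [ 1.71104382  0.62817494 -2.02147199] 0.011770332451073473
err tool x,y 0.09006408439918794 -0.280292451133813
```

Call:
apply_moves(commands=[{"grip":0.95,"slide":[0.01,-0.03,0],"roll":0},{"grip":0.95,"slide":[0.026,-0.08,0],"roll":0},{"grip":0.95,"slide":[0.043,-0.135,0],"roll":0},{"grip":0.95,"slide":[0.06,-0.19,0],"roll":0},{"grip":0.95,"slide":[0.077,-0.24,0],"roll":0}])

```text
time_s: 10.02
tcp_pos: [0.5726, -0.0582, 0.271]
eef_rot: [-180.0, 0.0, -155.3]
contact_force: [0.8, 0.2, -0.9]
gripper_width: 0.0122
```

Call:
apply_moves(commands=[{"grip":0.95,"slide":[0.008,-0.025,0],"roll":-2},{"grip":0.95,"slide":[0.013,-0.0403,0.01],"roll":-3.9},{"grip":0.95,"slide":[0.013,-0.0403,0.04],"roll":-3.9},{"grip":0.95,"slide":[0.013,-0.0403,0.06],"roll":-3.9},{"grip":0.95,"slide":[0.013,-0.0403,0.06],"roll":-3.9}])

```text
time_s: 10.65
tcp_pos: [0.5767, -0.0985, 0.2092]
eef_rot: [179.9, -0.2, -151.4]
contact_force: [-0.2, -1.2, -1.1]
gripper_width: 0.0119
```

```bash
python3 - <<'E'
from h import *
s=get_state();x=s['tcp_pos'];print(x,s['eef_rot'],s['contact_force'],s['gripper_width'])
y=np.radians(s['eef_rot'][2]);e=np.array([.5778,-.0984])-x[:2];print('err tool x,y',e@[np.cos(y),np.sin(y)],e@[np.sin(y),-np.cos(y)])
p,d,W,c=snap('w5')
p,d=capture('scene');c=get_calibration('scene');u,v=proj([.5778,-.0996,.1],c).astype(int);print(u,v)
cv2.imwrite('pics/s5.png',cv2.resize(p[v-60:v+60,u-80:u+80,::-1],None,fx=5,fy=5,interpolation=cv2.INTER_CUBIC))
E
```

```text
[ 0.5767088  -0.09849384  0.20920455] [ 1.79927105e+02 -1.59115767e-01 -1.51390175e+02] [-0.18898752 -1.16270467 -1.12971082] 0.011881323505869809
err tool x,y -0.0010028996197731816 -0.0004401269532224441
10.65 [ 0.5767 -0.0985  0.2092] [ 1.7993e+02 -1.6000e-01 -1.5139e+02] [-0.2 -1.2 -1.1]
288 222
```

View pics/s5.png

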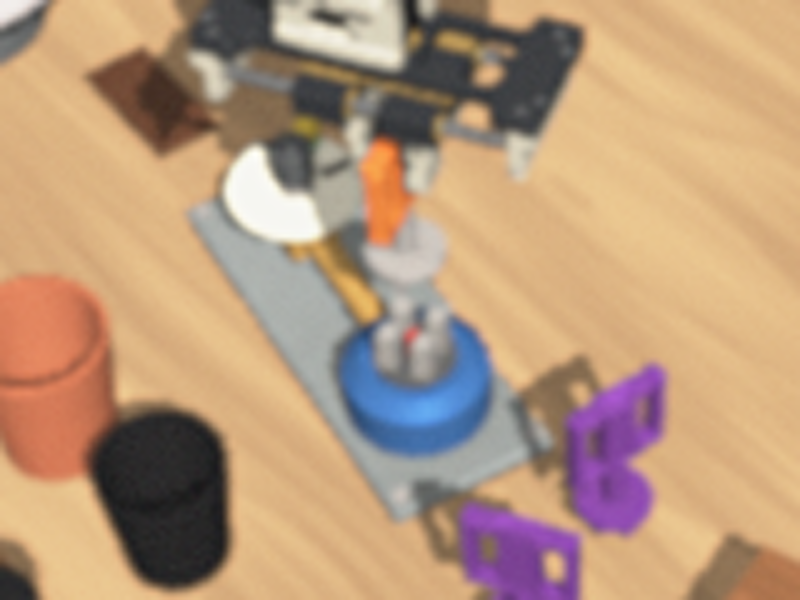

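View pics/w5.png

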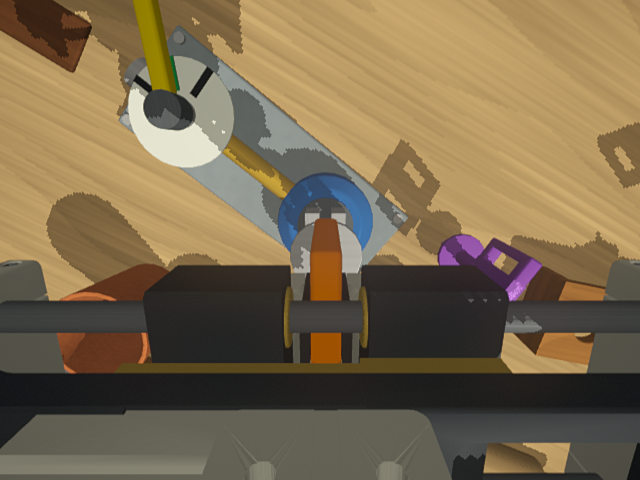

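The scene crop shows the orange beater hanging upright over the socket. The wrist view shows the shoulder at (325,250) and two posts at (318,217). I'll check the relative offset from this picture.

```bash
python3 - <<'E'
from h import *
from scipy.optimize import least_squares
z=np.load('pics/w5.npz');p=z['p'];W=z['W'];hsv=cv2.cvtColor(p,cv2.COLOR_RGB2HSV)
cv2.imwrite('pics/w5c.png',cv2.resize(p[160:290,260:390,::-1],None,fx=4.5,fy=4.5,interpolation=cv2.INTER_CUBIC))
g=np.zeros((480,640),bool);g[180:290,270:380]=1
s=g&(hsv[...,1]<60)&(abs(W[...,2]-.154)<.008);print('sh z',np.median(W[s][:,2]),s.sum())
zz=np.median(W[s][:,2]);S=plane(s,zz,z)[:,:2]
hull=cv2.convexHull((S*1000).astype(np.float32))[:,0]/1000
ya=np.radians(-151.39);xt=np.array([np.cos(ya),np.sin(ya)]);yt=np.array([np.sin(ya),-np.cos(ya)])
tc=np.array([.5767,-.0985]);H=np.c_[(hull-tc)@xt,(hull-tc)@yt]
H=H[(H[:,0]>.004)];print((H*1000).round(1).tolist())
f=least_squares(lambda q:np.hypot(H[:,0]-q[0],H[:,1]-q[1])-.024,[0,0],loss='soft_l1',f_scale=.0005);print('shoulder centre tool',f.x,'cost',f.fun.round(4))
m=g&(hsv[...,1]<70)&(abs(W[...,2]-.085)<.006);m[250:]=0
P=plane(m,.085,z)[:,:2];P=np.c_[(P-tc)@xt,(P-tc)@yt];print('posts',m.sum(),(P.min(0)*1000).round(1),(P.max(0)*1000).round(1))
n,l,st,ce=cv2.connectedComponentsWithStats(m.astype(np.uint8))
for i in range(1,n):
  if st[i,4]>20:
    Q=plane(l==i,.085,z)[:,:2];Q=np.c_[(Q-tc)@xt,(Q-tc)@yt]*1000;print(st[i,4],np.percentile(Q,[1,99],axis=0).round(1).tolist(),cv2.minAreaRect(Q.astype(np.float32)))
# paddle top
t=g.copy();t[:]=0;t[215:370,300:350]=1;t&=(hsv[...,1]>170)&(hsv[...,0]>8)&(hsv[...,0]<22)&(W[...,2]>.235)
print(np.median(W[t][:,2]) if t.sum() else None,t.sum())
if t.sum():
  T=plane(t,.25,z)[:,:2];T=np.c_[(T-tc)@xt,(T-tc)@yt]*1000;print('paddle',cv2.minAreaRect(T.astype(np.float32)),T.min(0),T.max(0))
E
```

```text
sh z 0.15290232116656258 1691
[[4.7, 22.3], [8.1, 21.6], [12.8, 19.5], [15.5, 18.1], [20.8, 12.9], [22.1, 11.6], [23.4, 8.4], [24.1, 6.4], [24.1, -8.2], [22.8, -11.5], [22.1, -12.7], [21.5, -14.0], [20.8, -14.7], [18.2, -17.3], [16.8, -18.6], [16.2, -19.3], [13.5, -20.6], [9.5, -22.7], [8.1, -23.4]]
shoulder centre tool [ 0.00108032 -0.00079917] cost [-0.0006 -0.0006 -0.0006 -0.0002  0.      0.0004  0.0002  0.0001  0.0002
  0.0002  0.0002  0.0003  0.0001 -0.0002 -0.0002 -0.0001 -0.0006 -0.0006
 -0.0004]
posts 275 [  7.  -18.2] [17.2 15.5]
139 [[7.3, -18.2], [17.2, -7.2]] ((12.085289001464844, -12.661256790161133), (11.014272689819336, 10.260496139526367), 89.99921417236328)
136 [[7.8, 3.7], [17.2, 15.5]] ((12.516629219055176, 9.618221282958984), (11.830025672912598, 9.398457527160645), 89.9991683959961)
0.24884792014385723 2919
paddle ((11.409039497375488, -1.3056745529174805), (52.390716552734375, 19.334537506103516), 0.005005585495382547) [-14.78716164 -10.97523205] [37.60406246  8.35930785]
```

View pics/w5c.png

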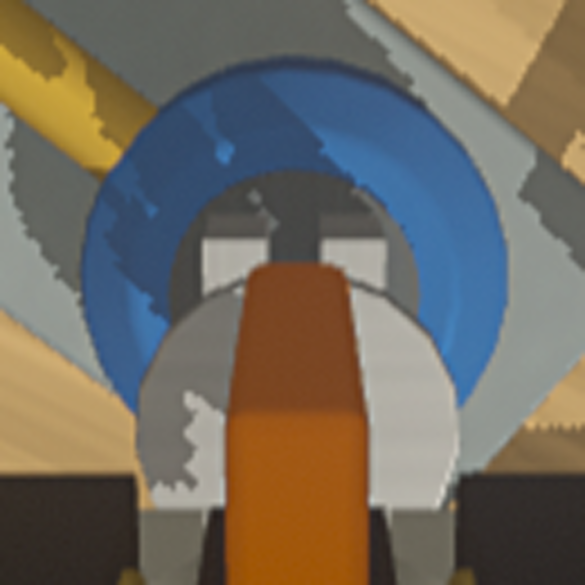

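Both checks call for about (-1.0, -0.5) mm in the tool axes, and the posts are square to the tool. I'll correct, then lower.

Call:
apply_moves(commands=[{"grip":0.95,"slide":[-0.001,-0.0005,0.012],"roll":0},{"grip":0.95,"slide":[-0.001,-0.0005,0.025],"roll":0},{"grip":0.95,"slide":[-0.001,-0.0005,0.035],"roll":0},{"grip":0.95,"slide":[-0.001,-0.0005,0.035],"roll":0}])

```text
time_s: 11.25
tcp_pos: [0.5782, -0.0983, 0.1739]
eef_rot: [179.9, -0.1, -151.4]
contact_force: [-0.8, 0.5, -1.1]
gripper_width: 0.012
```

```bash
cat > st.py <<'E'
from h import *
s=get_state();x=s['tcp_pos'];print(x.round(4),s['eef_rot'].round(2),s['contact_force'].round(1),s['moment'].round(2),round(s['gripper_width'],4))
y=np.radians(s['eef_rot'][2]);e=np.array([.5778,-.0984])-x[:2];print('err tool x,y',e@[np.cos(y),np.sin(y)],e@[np.sin(y),-np.cos(y)])
E
python3 st.py
```

```text
[ 0.5782 -0.0983  0.1739] [ 1.7995e+02 -1.2000e-01 -1.5137e+02] [-0.8  0.5 -1.1] [ 0.01 -0.04 -0.05] 0.012
err tool x,y 0.0004195822423065973 5.8939882065546044e-05
```

Aligned to within 0.5 mm. Now I'll go down in small steps.

Call:
apply_moves(commands=[{"grip":0.95,"slide":[0.0003,0,0.003],"roll":0},{"grip":0.95,"slide":[0.0003,0,0.006],"roll":0},{"grip":0.95,"slide":[0.0003,0,0.009],"roll":0},{"grip":0.95,"slide":[0.0003,0,0.011],"roll":0},{"grip":0.95,"slide":[0.0003,0,0.012],"roll":0}])

```text
time_s: 11.88
tcp_pos: [0.5786, -0.0984, 0.1631]
eef_rot: [180.0, -0.0, -151.4]
contact_force: [0.4, 0.4, -1.6]
gripper_width: 0.0121
```

```bash
python3 st.py
```

```text
[ 0.5786 -0.0984  0.1631] [ 180.     -0.   -151.37] [ 0.4  0.4 -1.6] [-0.01 -0.04 -0.01] 0.0121
err tool x,y 0.0007603499470518384 0.00037117757405629283
```

Call:
apply_moves(commands=[{"grip":0.95,"slide":[0.0006,0.0003,0.003],"roll":0},{"grip":0.95,"slide":[0.0006,0.0003,0.006],"roll":0},{"grip":0.95,"slide":[0.0006,0.0003,0.009],"roll":0},{"grip":0.95,"slide":[0.0006,0.0003,0.011],"roll":0},{"grip":0.95,"slide":[0.0006,0.0003,0.013],"roll":0}])

```text
time_s: 12.5
tcp_pos: [0.5782, -0.0984, 0.1509]
eef_rot: [-180.0, 0.0, -151.3]
contact_force: [-3.0, 0.9, 7.7]
gripper_width: 0.0121
```

```bash
python3 st.py
```

```text
[ 0.5782 -0.0984  0.1509] [-1.7997e+02  3.0000e-02 -1.5135e+02] [-3.   0.9  7.7] [0.56 1.27 0.01] 0.0121
err tool x,y 0.0003160992950959862 0.00020655205861713178
```

Call:
apply_moves(commands=[{"grip":0.95,"slide":[0,0,0.001],"roll":0},{"grip":0.95,"slide":[0,0,0.002],"roll":0},{"grip":0.95,"slide":[0,0,0.003],"roll":0},{"grip":0.95,"slide":[0,0,0.003],"roll":0}])

```text
time_s: 13.0
tcp_pos: [0.5782, -0.0985, 0.1482]
eef_rot: [-180.0, 0.0, -151.3]
contact_force: [-1.9, 1.0, 9.8]
gripper_width: 0.0118
```

Call:
apply_moves(commands=[{"grip":0.95,"slide":[0,0,0.001],"roll":0},{"grip":0.95,"slide":[0,0,0.001],"roll":0}])

```text
time_s: 13.25
tcp_pos: [0.5782, -0.0984, 0.1473]
eef_rot: [-180.0, 0.0, -151.3]
contact_force: [-4.1, 1.4, 9.6]
gripper_width: 0.0117
```

```bash
python3 st.py
```

```text
[ 0.5782 -0.0984  0.1473] [-1.7996e+02  4.0000e-02 -1.5134e+02] [-4.1  1.4  9.6] [0.67 1.57 0.  ] 0.0117
err tool x,y 0.00032750566497984887 0.00021538758709798813
```

Call:
apply_moves(commands=[{"grip":0.95,"slide":[0,0,0.0005],"roll":0},{"grip":0.95,"slide":[0,0,0.001],"roll":0},{"grip":0.95,"slide":[0,0,0.001],"roll":0}])

```text
time_s: 13.62
tcp_pos: [0.5783, -0.0984, 0.1473]
eef_rot: [-179.9, 0.1, -151.3]
contact_force: [-5.4, 2.8, 16.1]
gripper_width: 0.0115
```

Call:
apply_moves(commands=[{"grip":0.95,"slide":[0,0,0.0005],"roll":0},{"grip":0.95,"slide":[0,0,0.001],"roll":0},{"grip":0.95,"slide":[0,0,0.001],"roll":0}])

```text
time_s: 14.0
tcp_pos: [0.5783, -0.0985, 0.1472]
eef_rot: [-179.9, 0.1, -151.3]
contact_force: [-8.1, 3.6, 23.5]
gripper_width: 0.012
```

The TCP has stopped at z = 0.1472 while the force rises, so the shoulder is on a hard stop. I'll relieve the side load a little and check with the cameras.

Call:
apply_moves(commands=[{"grip":0.95,"slide":[0.0006,0.0008,0],"roll":0},{"grip":0.95,"slide":[0.0006,0.0008,0],"roll":0}])

```text
time_s: 14.25
tcp_pos: [0.5782, -0.0984, 0.1473]
eef_rot: [-179.9, 0.1, -151.3]
contact_force: [-5.3, 0.8, 20.3]
gripper_width: 0.0115
```

```bash
python3 st.py; python3 - <<'E'
from h import *
p,d,W,c=snap('w6')
hsv=cv2.cvtColor(p,cv2.COLOR_RGB2HSV)
g=np.zeros((480,640),bool);g[150:330,250:400]=1
s=g&(hsv[...,1]<60)&(abs(W[...,2]-.091)<.01);print('shoulder top z',np.percentile(W[s][:,2],[10,50,90]),s.sum())
y=(hsv[...,0]>22)&(hsv[...,0]<34)&(hsv[...,1]>180)&(W[...,2]>.088)&(W[...,2]<.102)&(abs(W[...,0]-.5)<.1)&(W[...,1]<-.24)
P=plane(y,.094,c)[:,:2];q=P.mean(0);V=np.linalg.svd(P-q,full_matrices=False)[2][0];print('lever dir',len(P),np.degrees(np.arctan2(V[1],V[0]))%180+180)
p,d=capture('scene');c=get_calibration('scene');u,v=288,222
W2=cloud(d,c);cv2.imwrite('pics/s6.png',cv2.resize(p[v-60:v+60,u-80:u+80,::-1],None,fx=5,fy=5,interpolation=cv2.INTER_CUBIC))
E
```

```text
[ 0.5782 -0.0984  0.1473] [-1.7985e+02  1.5000e-01 -1.5130e+02] [-5.3  0.8 20.3] [ 0.64  2.59 -0.04] 0.0115
err tool x,y 0.00034585778146913276 0.00014201722644144581
14.25 [ 0.5782 -0.0984  0.1473] [-1.7985e+02  1.5000e-01 -1.5130e+02] [-5.3  0.8 20.3]
shoulder top z [0.09001854 0.09096446 0.09177725] 1731
lever dir 1959 217.90923694639278
```

View pics/s6.png

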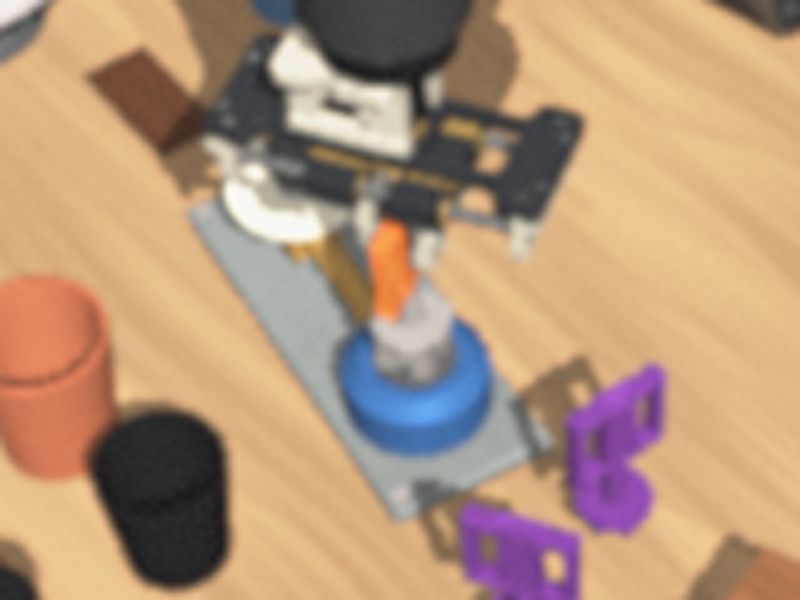

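View pics/w6.png

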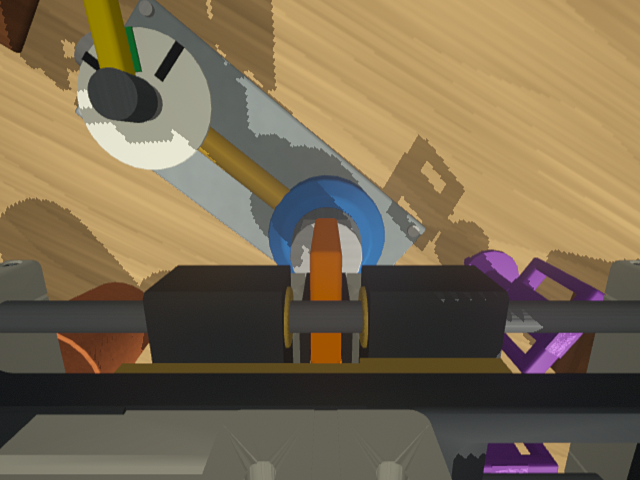

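The shoulder top is at z = 0.091, which is the mouth plus 6 mm, so the beater is fully seated. The lever reading of 217.9° comes from a lever cut off by the frame at (105,0), so I'll recheck it from edge lines.

```bash
python3 - <<'E'
from h import *
A=np.array([.5500,-.2514])
for t in ('w2','w5','w6'):
    z=np.load(f'pics/{t}.npz');p=z['p'];W=z['W'];hsv=cv2.cvtColor(p,cv2.COLOR_RGB2HSV)
    y=(hsv[...,0]>22)&(hsv[...,0]<34)&(hsv[...,1]>180)&(W[...,2]>.0905)&(W[...,2]<.0975)&(abs(W[...,0]-.5)<.1)&(W[...,1]<-.24)
    P=plane(y,.094,z)[:,:2]
    # slice along coarse direction, mid-point between edges per slice
    a=np.radians(215);u=np.array([np.cos(a),np.sin(a)]);n=np.array([-u[1],u[0]])
    r=(P-A)@u;o=(P-A)@n;R=[];
    for b in np.arange(.03,.09,.004):
        m=(r>b)&(r<b+.004)
        if m.sum()>20: R.append((b+.002,o[m].min(),o[m].max()))
    R=np.array(R);R=R[(R[:,2]-R[:,1])>.0125]
    k=np.polyfit(R[:,0],(R[:,1]+R[:,2])/2,1);print(t,len(R),'dir',215+np.degrees(np.arctan(k[0])),'edges',[215+np.degrees(np.arctan(np.polyfit(R[:,0],R[:,j],1)[0])) for j in(1,2)],'off mm',1000*np.polyval(k,.06))
    # plate long edges: yaw via pipe/plate rect
    pl=(hsv[...,1]<60)&(abs(W[...,2]-.012)<.004)&(abs(W[...,0]-.56)<.12)&(W[...,1]<-.02)&(W[...,1]>-.33)
    L=plane(pl,.012,z)[:,:2];E=[]
    for b in np.arange(-.28,-.11,.01):
        m=(L[:,1]>b)&(L[:,1]<b+.01)
        if m.sum()>10: E.append((b+.005,np.percentile(L[m,0],1)))
    E=np.array(E)
    if len(E)>4:
        k=np.polyfit(E[:,0],E[:,1],1);print('  yaw',-np.degrees(np.arctan(k[0])),np.abs(E[:,1]-np.polyval(k,E[:,0])).max())
E
```

```text
w2 1 dir 215.24255983913542 edges [np.float64(213.15762417616776), np.float64(217.32685360388868)] off mm 0.6265569813591557
  yaw -10.555675062620637 0.0007208737581730906
w5 11 dir 215.37003600615282 edges [np.float64(215.60002320141743), np.float64(215.14003688578208)] off mm -1.0207869963146763
  yaw -10.420426438085286 0.0007154513810108121
w6 5 dir 216.6548863083122 edges [np.float64(218.4448962758066), np.float64(214.86164019951343)] off mm -0.826154075064303
  yaw -10.40805885373395 0.0006299936476205081<stdin>:14: RankWarning: Polyfit may be poorly conditioned
<stdin>:14: RankWarning: Polyfit may be poorly conditioned
<stdin>:14: RankWarning: Polyfit may be poorly conditioned
```

Call:
apply_moves(commands=[{"grip":0.95,"slide":[0,0,0],"roll":0},{"grip":0.95,"slide":[0,0,0],"roll":0},{"grip":0.95,"slide":[0,0,0],"roll":0}])

```text
time_s: 14.72
tcp_pos: [0.5782, -0.0984, 0.1473]
eef_rot: [-179.9, 0.1, -151.3]
contact_force: [-6.6, 1.1, 19.2]
gripper_width: 0.0115
```

```bash
python3 st.py; python3 -c "
from plant import *
print(close_job())"
```

```text
[ 0.5782 -0.0984  0.1473] [-1.7985e+02  1.4000e-01 -1.5131e+02] [-6.6  1.1 19.2] [ 0.67  2.6  -0.01] 0.0115
err tool x,y 0.00032751493709302036 0.00016957434391626374
the job is handed in; nothing more can be done
None
```

I turned the yellow lever to half open first. Then I took the orange beater from the stand, meshed it with the socket and pressed it fully home. I handed it in after about 14.8 s, still gripping the beater and pressing down with about 20 N.

- **Seating:** the shoulder top measured 91 mm up, which is the 85 mm mouth plus the 6 mm disc. The tool stopped at a fixed height while the force climbed, so the shoulder is on a hard stop. There is a leftover side load of about 7 N.
- **Lever:** the good views put it at about 45.4–45.8°. The last picture cut the lever off at the frame edge. It read 217.9° at first and 216.7° on a refit, against about 215° expected. The lever's sideways position was unchanged between the last two views, so I judged that it had not moved.
- **Other things:** I didn't touch the look-alikes or bystanders. The last pictures cover only the area around the station, so I did not recheck the whole bench.

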